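# Check in the doll's trolley case

### The arm

A 7-joint arm with a two-finger parallel gripper is mounted at the origin on the work surface. World frame = base frame: x ahead of the robot, y to its left, z up, the work surface at z = 0. Lengths are in m, angles in rad, forces in N, time in s.
With the tool pointing down it reaches from about 0.4 to 0.85 m from the base axis. Payload 10.4 kg.
Tool frame: the origin (TCP) lies on the centre line of the jaws, within the pads' length; the fingertips stand 17 mm ahead of it and the grasp point (between the pads) lies 2 mm behind it; z points along the fingers, y is the line along which they close (so a half turn about z gives the same grasp; the last joint's range is limited). The gripper opens to 85 mm and grips with 20 to 120 N. Pads are 22 mm wide; open, the fingers measure 114 mm over their backs; the gripper's body (76 mm by 85 mm) begins 54 mm behind the grasp point. The pads swing forward as they close: fully open they stand 13 mm farther back than shut.
Start: joints at [1.103, 0.332, -0.065, 1.46, 0.022, 1.35, -0.088], TCP at [0.269, -0.564, 0.248] pointing down, gripper open.
Joint ranges: [-2.6, 2.6], [-0.5, 2.12], [-1.47, 1.34], [0.16, 2.42], [-1.27, 4.41], [0.06, 2.06], [-2.6, 2.6]. Speed limits (rad/s): [2.22, 2.22, 2.79, 2.79, 3.14, 3.14, 3.14].

### API

Orientations are given as a unit quaternion [x, y, z, w].
In Python, from workcell import get_obs, optics, job gives the robot as it stands. The module is installed in compiled form; this text tells all that it offers.
- The arm moves only by the tool send_rows, never from a script. Its argument "plan" is a list that holds one entry, the list of rows, each a list of 7 numbers: the turn, a rotation vector about the tool's x, y, z in units of 1.5 rad (1.0 is 1.5 rad), then the shift along the tool's x, y, z in units of 20 cm (1.0 is 20 cm), then the opening, from 0 (shut) to 1 (fully open). A call has 1 to 20 rows; each row shifts and turns the commanded pose from where the row before left it, along the tool's axes as they then stand; what a row does not reach is not made up. A row lasts 1/12 s, in which the tool goes at most 41.7 mm and 7.16 degrees, less where a joint would pass 70% of its speed; a pose out of reach is approached as far as the arm can. A call with a number of a shift or a turn outside -1 to 1 is refused whole. A call with a gripper value outside its range is refused whole. The fingers move at their own pace and stop on an object; "squeeze" is the grip in N (left out, the last holds). Time passes only in rows, so rows that do not move let the fingers close. It gives the time, the measured TCP pose, the force, the opening and the grip force at its end, in the units of the state.
- get_obs(): the state, without advancing time (a new reading comes with each control period).
- optics.camera(name): name is "scene" or "top" or "wrist"; returns the picture (420x560x3 uint8, red, green, blue); there is no depth.
- optics.get_calibration(name): a dict with "intrinsics" (3x3 intrinsics, pixels), "world_from_camera" (4x4, takes a point from camera to world coordinates); the wrist camera has in their place "T_tool_cam" (4x4, takes a point from camera to tool coordinates, whose origin is the TCP and whose axes are the flange's). Camera axes: x right, y up, looking along -z (the intrinsics and any distortion apply to the point x, -y, -z); pixel columns grow to the right and rows downward; lengths in m; the calibration is good to about 2 mm. The wrist camera is an equidistant fisheye: a pixel r from the principal point sees the ray r / f radians off the axis. A picture is of the moment at which its call begins: read the wrist's pose just before it. get_calibration takes no time and is no camera call.
- job.hand_in(): hands the job in; it is judged then, once.
The state is a dict: "clock": time; "joint_pos": joint angles; "joint_velocities": joint speeds; "tau": joint torques, N m; "position": TCP position; "ee_rot": TCP orientation; "ft_force": force on the tool from outside, world axes, zero at the start; "torque": the same for the moment, N m; "grip_width": opening from 0.0 (shut) to 1.0 (fully open); "grasp_force": force on a finger pad.
Only numpy, scipy, OpenCV 4.12 (cv2) and the standard library are available. Lean on these libraries where they do the work, as an engineer would, in place of code of your own. Each camera call takes 0.05 s, during which the arm holds its last target. There are 200 camera calls.

### The job

We are playing airport: pick up the toy scanner, hold it steady for two seconds with its red window squarely facing the bar-code tag on the end of the coral doll's case, about 6 to 8 cm away and centred on the tag, then stand the scanner back on its blue mat and let go of it. Then take the case's black pull handle in the fingers so that they squeeze its yellow release button in, pull the handle straight up past the first stop to the second stop (fully out), with the case staying upright on the table, and finish still holding it there, button squeezed. Leave the sofa, vase and car alone.

Things in the scene. Friction and masses are not known exactly. Their poses are not given: they have to be found in the camera images.
- case: Coral doll's trolley case, loose, about 0.9 kg, standing on four small wheels that do not turn. Origin on the table under its middle, z up. 75 mm (its x) by 130 mm (its y), shell from 12 to 147 mm high. The pull handle stands above the middle of the top; the bar-code tag is on its -y end. Its -x side roughly faces the robot.
- tag (a point): Middle of the tag on the case's -y end face, 100 mm above the table: white, 40 mm wide, 50 mm high, black bars; it looks along the case's -y. Its axes are the case's.
- grip (a point): Middle of the handle's black grip bar: 22 mm thick along the case's x, 84 mm long along its y, 22 mm high. Handle down: 185 mm above the table, 27 mm free between bar and shell; at the second stop 285 mm up. It stands on two thin tubes 30 mm either side of the middle. Its axes are the case's.
- case_button (a joint): Travel of the yellow release button, m: 0 out, 0.006 flush, at most 0.007. 16 mm wide, 14 mm high, in the middle of the bar's -x face, 6 mm proud; pressed towards the case's +x by up to 4 N, springs back. Fingers closing across the bar's thickness at its middle squeeze it flush. Unless it is over 4 mm in, the handle locks when down and at either stop (pulling then lifts the case).
- case_grip (a joint): How far the upper, thin tubes with the grip bar are out of the lower tubes, m: 0 down to 0.05 out. They slide with about 1.5 N and come first; fully out (bar raised 50 mm) is the first stop.
- case_tube (a joint): How far the lower, thicker tubes are out of the case, m: 0 down to 0.05 out. They slide with about 3.5 N, after the upper tubes; both fully out (bar raised 100 mm in all) is the second stop. Pulling on beyond that lifts the case.
- scanner: Toy hand scanner, loose, 0.14 kg, standing on its foot on the blue mat. Origin in the middle of the foot's underside; x points out of its red window, z up. White head 100 mm long (x, -50 to 50), 34 mm wide (y), 50 to 86 mm above the foot's underside, good to grasp across its width at its middle; handle 32 x 28 mm under it; grey foot 70 x 60 x 10 mm.
- lens (a point): Middle of the scanner's red window at the front end of its head, 50 mm ahead of and 68 mm above the scanner's origin. Its axes are the scanner's: x is the line of sight.
- mat: Blue mat fixed to the table, 130 mm (its x) by 150 mm (its y), 3 mm thick, the scanner's place. Origin under its middle, on the table.
- sofa: Beech wooden doll's sofa, 75 x 150 x 95 mm, loose; origin under its middle. A bystander.
- vase: White ceramic vase, 56 mm across, 90 mm high, loose; origin under its middle. A bystander.
- car: Red wooden toy car, 100 x 58 x 53 mm, loose; origin under its middle. A bystander.
There are look-alikes about, which are no part of the job. Of the things that look like the mat, the largest one is meant.

How it is judged:
By the outcome, as a careful person would: the job done as asked, in the order asked, and still so for the second after the job is handed in, while the arm keeps its last pose, push and grip.
It also fails if it takes over 72 s, if anything falls off the work surface, if the arm or the gripper's body presses on something with over 40 N, if the wrist force passes 120 N, or if a joint passes its speed limit or range.

## Working session

There is one attempt and no reset: what is moved stays moved. The work goes in short steps, Python scripts to look and compute and a tool call to move; the robot and the scene stay as the last step left them, time stands still between calls to the robot, and variables do not carry over. Pictures are saved under pics/ and viewed, at most 10 in all, crops included, and the job is handed in when it is done.

Besides the shell and the picture viewer there is one more tool, called as name(argument=value, ...) on one line, values as JSON. send_rows: Moves the arm, as the interface text tells. Its arguments: {"type":"object","properties":{"plan":{"type":"array"},"squeeze":{"type":"number"}},"required":["plan"]}

```bash
mkdir -p pics; python3 - <<'E'
from workcell import get_obs, optics
import cv2,json,numpy as np
np.set_printoptions(precision=4,suppress=True)
o=get_obs(); print({k:np.round(v,4) for k,v in o.items()})
for n in ["scene","top","wrist"]:
    im=optics.camera(n); cv2.imwrite(f"pics/{n}0.png",im[:,:,::-1]); c=optics.get_calibration(n); print(n,c)
E
```

```text
{'clock': np.float64(0.0), 'joint_pos': array([ 1.1034,  0.3329, -0.0647,  1.4609,  0.0216,  1.3499, -0.0885]), 'joint_velocities': array([-0.0004,  0.0008,  0.0003,  0.0017, -0.0019, -0.    , -0.0012]), 'tau': array([  0.0011, -62.5446,   0.0498, -39.1607,   0.0161,   0.0099,
         0.    ]), 'position': array([ 0.2688, -0.5639,  0.2475]), 'ee_rot': array([ 0.9754,  0.2206, -0.0002, -0.0007]), 'ft_force': array([-0.1909,  0.0663, -0.3326]), 'torque': array([ 0.033 , -0.0601, -0.0344]), 'grasp_force': np.float64(0.0), 'grip_width': np.float64(0.9984)}
scene {'intrinsics': array([[427.6426,   0.    , 282.9217],
       [  0.    , 427.6426, 205.6664],
       [  0.    ,   0.    ,   1.    ]]), 'world_from_camera': array([[-0.4965, -0.7246,  0.478 ,  1.05  ],
       [ 0.868 , -0.4202,  0.2646,  0.2923],
       [ 0.0091,  0.5462,  0.8376,  1.1138],
       [ 0.    ,  0.    ,  0.    ,  1.    ]])}
top {'intrinsics': array([[449.3594,   0.    , 285.5377],
       [  0.    , 449.3594, 205.058 ],
       [  0.    ,   0.    ,   1.    ]]), 'world_from_camera': array([[ 0.0012,  0.9791, -0.2032,  0.2283],
       [-1.    ,  0.0004, -0.004 , -0.0228],
       [-0.0039,  0.2032,  0.9791,  1.5009],
       [ 0.    ,  0.    ,  0.    ,  1.    ]])}
wrist {'intrinsics': array([[325.1923,   0.    , 278.0789],
       [  0.    , 325.1923, 212.6797],
       [  0.    ,   0.    ,   1.    ]]), 'T_tool_cam': array([[ 0.0001,  0.9597,  0.281 ,  0.0708],
       [ 1.    , -0.0001, -0.0001, -0.0008],
       [-0.0001,  0.281 , -0.9597, -0.1265],
       [ 0.    ,  0.    ,  0.    ,  1.    ]])}
```

View pics/scene0.png

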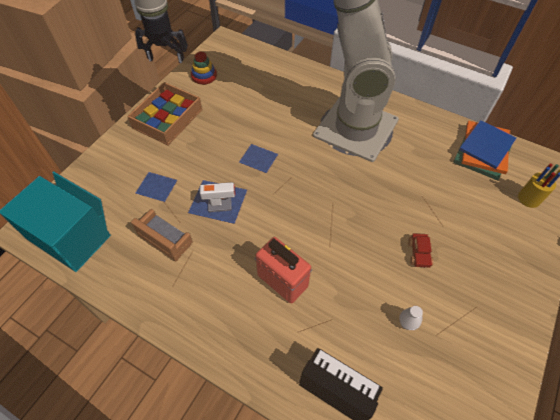

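View pics/top0.png

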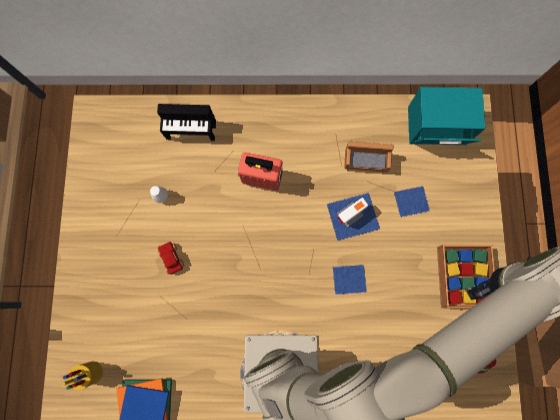

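The scene view shows the scanner on the largest mat at (217,197) and the case at (284,270). In the top view the scanner is at (354,211) and the case at (261,170). I'll zoom in and measure.

```bash
cat > h.py <<'E'
import cv2,numpy as np
from workcell import get_obs, optics
from scipy.spatial.transform import Rotation as R
np.set_printoptions(precision=4,suppress=True)
def ray(n,px,cal=None):
    c=optics.get_calibration(n);K=c["intrinsics"];T=c["world_from_camera"]
    d=np.array([(px[0]-K[0,2])/K[0,0],-(px[1]-K[1,2])/K[1,1],-1.]);return T[:3,3],T[:3,:3]@d
def onz(n,px,z):
    p,d=ray(n,px);return p+d*(z-p[2])/d[2]
def blobs(m,amin):
    cs,_=cv2.findContours(m.astype(np.uint8),cv2.RETR_EXTERNAL,cv2.CHAIN_APPROX_NONE)
    return [c for c in cs if cv2.contourArea(c)>amin]
E
python3 - <<'E'
from h import *
s=cv2.imread("pics/scene0.png");t=cv2.imread("pics/top0.png")
f=lambda im,x,y,w,h:cv2.resize(im[y:y+h,x:x+w],(400,300),interpolation=cv2.INTER_CUBIC)
cv2.imwrite("pics/m1.png",np.vstack([np.hstack([f(s,177,162,80,60),f(s,244,230,80,60) if 0 else f(s,240,230,93,70)]),np.hstack([f(t,314,187,80,60),f(t,221,142,80,60)])]))
for n,im in (("scene",s),("top",t)):
    h=cv2.cvtColor(im,cv2.COLOR_BGR2HSV)
    H,S,V=h[...,0],h[...,1],h[...,2]
    for nm,m,z in (("blue",(H>105)&(H<125)&(S>100),.003),("coral",((H<8)|(H>172))&(S>120)&(V>90),.147),("white",(S<50)&(V>150),.089)):
        for c in blobs(m,120):
            r=cv2.minAreaRect(c); 
            if r[0][1]<350 and r[0][1]>100: print(n,nm,np.round(r[0]),np.round(r[1]),round(r[2]),cv2.contourArea(c),[np.round(onz(n,p,z)[:2],3).tolist() for p in [r[0],*cv2.boxPoints(r)]])
E
```

```text
scene blue [156. 186.] [33. 23.] 16 180.0 [[0.555, -0.445], [0.605, -0.481], [0.526, -0.521], [0.505, -0.407], [0.582, -0.372]]
scene blue [487. 143.] [44. 36.] 29 1357.5 [[-0.161, 0.424], [-0.089, 0.347], [-0.267, 0.357], [-0.235, 0.501], [-0.064, 0.485]]
scene coral [282. 269.] [61. 42.] 40 1753.0 [[0.66, 0.078], [0.697, -0.005], [0.586, 0.006], [0.623, 0.16], [0.728, 0.143]]
scene coral [422. 250.] [33. 16.] 85 426.0 [[0.437, 0.36], [0.406, 0.322], [0.38, 0.357], [0.467, 0.396], [0.491, 0.362]]
scene white [415. 318.] [12. 24.] 6 209.5 [[0.587, 0.412], [0.622, 0.406], [0.563, 0.39], [0.551, 0.418], [0.611, 0.432]]
scene white [217. 194.] [21. 34.] 86 391.5 [[0.525, -0.218], [0.524, -0.282], [0.466, -0.202], [0.527, -0.156], [0.582, -0.234]]
scene white [356. 126.] [70. 49.] 23 1092.0 [[0.076, 0.02], [0.179, -0.08], [-0.04, -0.119], [-0.03, 0.124], [0.179, 0.144]]
top blue [454. 283.] [12. 12.] 90 121.0 [[0.278, -0.57], [0.298, -0.552], [0.298, -0.591], [0.259, -0.588], [0.259, -0.549]]
top blue [349. 279.] [26. 31.] 86 744.5 [[0.29, -0.226], [0.329, -0.173], [0.337, -0.275], [0.25
[... 579 characters left out ...]
47, 0.333], [0.381, 0.372], [0.397, 0.334], [0.314, 0.295], [0.298, 0.333]]
top coral [260. 171.] [43. 31.] 12 1173.5 [[0.618, 0.064], [0.583, 0.139], [0.682, 0.122], [0.653, -0.013], [0.555, 0.007]]
top white [276. 345.] [37. 81.] 71 1307.0 [[0.09, 0.011], [0.101, 0.145], [0.18, -0.086], [0.079, -0.122], [0.002, 0.106]]
top white [505. 314.] [ 44. 159.] 53 5182.0 [[0.183, -0.687], [0.095, -0.448], [0.382, -0.865], [0.273, -0.933], [-0.005, -0.519]]
top white [353. 209.] [11. 30.] 53 293.5 [[0.507, -0.232], [0.492, -0.183], [0.551, -0.262], [0.523, -0.282], [0.464, -0.203]]
top white [185. 125.] [45. 11.] 2 298.0 [[0.793, 0.32], [0.776, 0.395], [0.814, 0.396], [0.809, 0.245], [0.772, 0.245]]
```

View pics/m1.png

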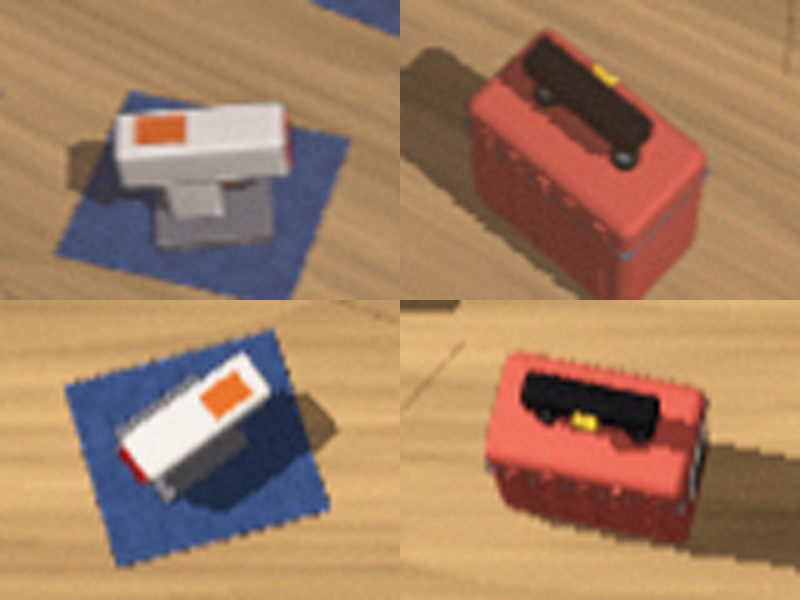

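The red window is at the scanner's lower-left end in the top view, so its yaw is about 127°. The case yaw is about -10°, with the tag on the right and the button facing the robot. Next I'll move above the scanner for a wrist view.

send_rows(plan=[[[0, 0, 0, 0.128, -0.0707, 0, 1], [0, 0, 0, 0.128, -0.0707, 0, 1], [0, 0, 0, 0.128, -0.0707, 0, 1], [0, 0, 0, 0.128, -0.0707, 0, 1], [0, 0, 0, 0.128, -0.0707, 0, 1], [0, 0, 0, 0.128, -0.0707, 0, 1], [0, 0, 0, 0.128, -0.0707, 0, 1], [0, 0, 0, 0.128, -0.0707, 0, 1], [0, 0, 0, 0.128, -0.0707, 0, 1], [0, 0, 0, 0.128, -0.0707, 0, 1], [0, 0, 0, 0.128, -0.0707, 0, 1], [0, 0, 0, 0.128, -0.0707, 0, 1], [0, 0, 0, 0.128, -0.0707, 0, 1], [0, 0, 0, 0.128, -0.0707, 0, 1]]], squeeze=40)

```text
clock: 1.32
position: [0.5078, -0.23, 0.2482]
ee_rot: [0.975, 0.221, -0.0, -0.0]
ft_force: [1.0, -0.7, 0.0]
grip_width: 0.997
grasp_force: 0.0
```

send_rows(plan=[[[0, 0, -0.0738, 0, 0, 0, 1], [0, 0, -0.0738, 0, 0, 0, 1], [0, 0, -0.0738, 0, 0, 0, 1], [0, 0, -0.0738, 0, 0, 0, 1], [0, 0, -0.0738, 0, 0, 0, 1], [0, 0, -0.0738, 0, 0, 0, 1], [0, 0, -0.0738, 0, 0, 0, 1], [0, 0, -0.0738, 0, 0, 0, 1], [0, 0, -0.0738, 0, 0, 0, 1], [0, 0, -0.0738, 0, 0, 0, 1], [0, 0, -0.0738, 0, 0, 0, 1], [0, 0, -0.0738, 0, 0, 0, 1], [0, 0, -0.0738, 0, 0, 0, 1], [0, 0, -0.0738, 0, 0, 0, 1], [0, 0, -0.0738, 0, 0, 0, 1], [0, 0, -0.0738, 0, 0, 0, 1], [0, 0, 0, 0, 0, 0, 1], [0, 0, 0, 0, 0, 0, 1]]])

```text
clock: 2.82
position: [0.5071, -0.2313, 0.2481]
ee_rot: [0.448, 0.894, 0.0, -0.0]
ft_force: [0.5, 0.5, 0.1]
grip_width: 1.001
grasp_force: 0.0
```

```bash
cat >> h.py <<'E'
def wsnap(name):
    o=get_obs();im=optics.camera("wrist")[:,:,::-1].copy();cv2.imwrite(f"pics/{name}.png",im)
    np.savez(f"pics/{name}.npz",p=o["position"],q=o["ee_rot"]);return o
def wray(name,px):
    f=np.load(f"pics/{name}.npz");c=optics.get_calibration("wrist");K=c["intrinsics"];T=c["T_tool_cam"]
    d=np.array([px[0]-K[0,2],px[1]-K[1,2]]);r=np.hypot(*d);a=r/K[0,0]
    v=np.array([d[0]/r*np.sin(a),-d[1]/r*np.sin(a),-np.cos(a)]);Rt=R.from_quat(f["q"]).as_matrix()
    return f["p"]+Rt@T[:3,3],Rt@T[:3,:3]@v
def wz(name,px,z):
    p,d=wray(name,px);return p+d*(z-p[2])/d[2]
def pose(o):
    M=R.from_quat(o["ee_rot"]).as_matrix()
    print("t",round(float(o["clock"]),2),"p",o["position"],"yaw x",round(np.degrees(np.arctan2(M[1,0],M[0,0])),2),"z",M[:,2],"F",o["ft_force"],"w",o["grip_width"],"g",o["grasp_force"],"q",o["joint_pos"])
E
python3 - <<'E'
from h import *
pose(wsnap("w1"))
E
```

```text
t 2.82 p [ 0.5071 -0.2313  0.2481] yaw x 126.76 z [-0.0003  0.0002 -1.    ] F [0.5373 0.5071 0.1141] w 1.0011348055614928 g 0.0 q [ 0.7875  0.2236 -0.5097  1.6214  0.1116  1.3261  0.9029]
```

View pics/w1.png

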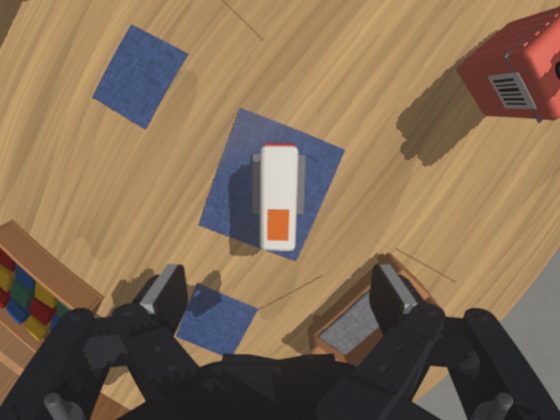

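The scanner head is upright in the wrist view, with the window at the top (279,146) and the rear at (279,250). The tag is at about (514,91).

```bash
python3 - <<'E'
from h import *
im=cv2.imread("pics/w1.png");h=cv2.cvtColor(im,cv2.COLOR_BGR2HSV);H,S,V=[h[...,i].astype(int) for i in range(3)]
def show(c,z,nm):
    r=cv2.minAreaRect(c);b=cv2.boxPoints(r);w=np.array([wz("w1",p,z)[:2] for p in b])
    print(nm,np.round(r[0],1),np.round(r[1],1),"px",b.round().tolist(),"\n c",w.mean(0),"edges",w[1]-w[0],w[2]-w[1],np.degrees(np.arctan2(*(w[1]-w[0])[::-1])))
m=((S<60)&(V>140))|((H>5)&(H<15)&(S>200))
m[:,:230]=0;m[:,330:]=0;m[300:]=0
m=cv2.morphologyEx(m.astype(np.uint8),cv2.MORPH_OPEN,np.ones((5,5)))
show(max(blobs(m,500),key=cv2.contourArea),.089,"head")
m=(H>105)&(H<125)&(S>90);m[:,:190]=0;m[280:]=0;m[:,360:]=0
c=np.vstack(blobs(m,200));show(c,.003,"mat")
m=((S<90)&(V>90));m2=np.zeros_like(m);m2[60:125,470:550]=m[60:125,470:550]
m2=cv2.morphologyEx(m2.astype(np.uint8),cv2.MORPH_CLOSE,np.ones((5,5)))
c=max(blobs(m2,100),key=cv2.contourArea);print("tag",cv2.contourArea(c),cv2.approxPolyDP(c,4,True).tolist())
x=cv2.resize(im[50:140,440:560],(800,600),interpolation=cv2.INTER_CUBIC);cv2.imwrite("pics/tagz.png",x)
E
```

```text
head [279.5 198. ] [104.  37.] px [[261.0, 146.0], [298.0, 146.0], [298.0, 250.0], [261.0, 250.0]] 
 c [ 0.5074 -0.2303] edges [0.0259 0.0194] [ 0.0598 -0.0775] 36.80313101469019
mat [269.8 186.4] [107.4 123. ] px [[197.0, 223.0], [244.0, 109.0], [343.0, 150.0], [296.0, 264.0]] 
 c [ 0.5026 -0.2435] edges [-0.0318  0.1444] [0.1188 0.031 ] 102.42807085699413
tag 1104.0 [[[488, 76]], [[506, 108]], [[536, 108]], [[518, 72]]]
```

View pics/tagz.png

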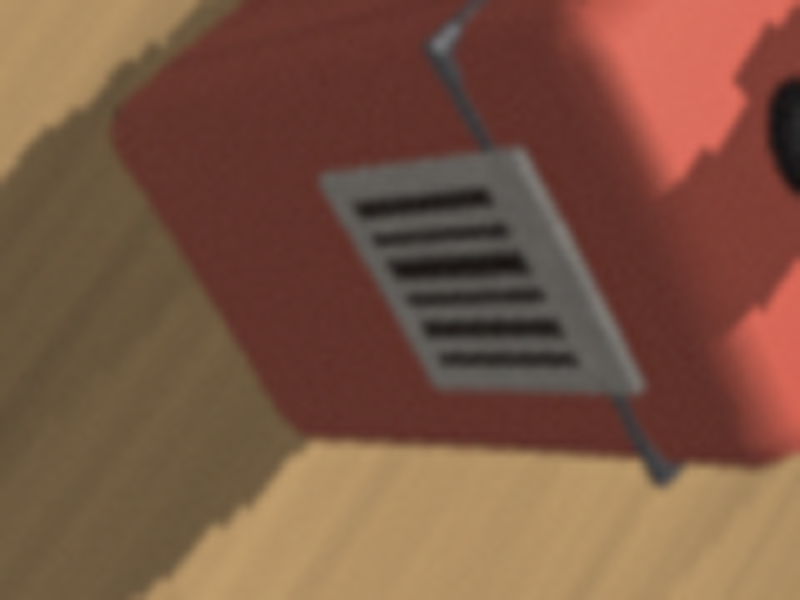

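The tag's corners in the zoom are bottom (320,177) and (437,388), and top (513,151) and (632,392). I'll cast those to points.

```bash
python3 - <<'E'
from h import *
u=lambda x,y:(440+(x+.5)*.15-.5,50+(y+.5)*.15-.5)
b1,b2=[wz("w1",u(*p),.075) for p in((320,177),(437,388))]
t1,t2=[wz("w1",u(*p),.125) for p in((513,151),(632,392))]
print(b1,b2,t1,t2,(b1+b2+t1+t2)/4,np.linalg.norm(b1-b2),np.linalg.norm(t1-t2),np.degrees(np.arctan2(*(b1-b2)[1::-1])),np.degrees(np.arctan2(*(t1-t2)[1::-1])))
t=cv2.imread("pics/top0.png");s=cv2.imread("pics/scene0.png")
for n,im,(x0,x1,y0,y1) in(("top",t,(240,285,150,180)),("scene",s,(262,305,235,272))):
    c=im[y0:y1,x0:x1];h=cv2.cvtColor(c,cv2.COLOR_BGR2HSV);m=(c.max(2)<75)
    k=max(blobs(m,20),key=cv2.contourArea)+np.array([x0,y0]);r=cv2.minAreaRect(k);w=np.array([onz(n,p,.19)[:2] for p in cv2.boxPoints(r)])
    print(n,r,w.mean(0),w[1]-w[0],w[2]-w[1])
    y=np.argwhere((h[...,0]>20)&(h[...,0]<32)&(h[...,1]>150)&(h[...,2]>150));print("yel",len(y),y.mean(0)[::-1]+[x0,y0],onz(n,y.mean(0)[::-1]+[x0,y0],.19))
E
```

```text
[0.6024 0.0065 0.075 ] [ 0.6416 -0.0027  0.075 ] [0.602 0.006 0.125] [ 0.6407 -0.0033  0.125 ] [0.6217 0.0016 0.1   ] 0.04029062314133173 0.039816815011842074 166.84829564308745 166.3822376828137
top ((258.462890625, 163.17637634277344), (27.656906127929688, 9.424979209899902), 11.888657569885254) [0.6303 0.0651] [ 0.0293 -0.0053] [-0.0181 -0.0827]
yel 10 [257.7 165.8] [0.622  0.0672 0.19  ]
scene ((282.5535888671875, 253.7206268310547), (34.55522918701172, 12.577922821044922), 39.47246170043945) [0.6427 0.0675] [-0.0328  0.0032] [0.0195 0.0852]
yel 11 [287.1818 247.2727] [0.6222 0.0692 0.19  ]
```

send_rows(plan=[[[0, 0, 0, 0, 0, 0.11, 1], [0, 0, 0, 0, 0, 0.11, 1], [0, 0, 0, 0, 0, 0.11, 1], [0, 0, 0, 0, 0, 0.11, 1], [0, 0, 0, 0, 0, 0.11, 1], [0, 0, 0, 0, 0, 0.11, 1], [0, 0, 0, 0, 0, 0.11, 1], [0, 0, 0, 0, 0, 0.11, 1], [0, 0, 0, 0, 0, 0, 1], [0, 0, 0, 0, 0, 0, 1], [0, 0, 0, 0, 0, 0, 0], [0, 0, 0, 0, 0, 0, 0], [0, 0, 0, 0, 0, 0, 0], [0, 0, 0, 0, 0, 0, 0], [0, 0, 0, 0, 0, 0, 0], [0, 0, 0, 0, 0, 0, 0], [0, 0, 0, 0, 0, 0, 0], [0, 0, 0, 0, 0, 0, 0], [0, 0, 0, 0, 0, 0, 0], [0, 0, 0, 0, 0, 0, 0]]], squeeze=40)

```text
clock: 4.53
position: [0.5078, -0.2316, 0.0733]
ee_rot: [0.447, 0.895, -0.0, 0.001]
ft_force: [-1.1, 0.4, 6.7]
grip_width: 0.392
grasp_force: 39.8
```

send_rows(plan=[[[0, 0, 0, 0, 0, -0.0483, 0], [0, 0, 0, 0, 0, -0.0483, 0], [0, 0, 0, 0, 0, -0.0483, 0], [0, 0, 0.0648, 0, 0, 0, 0], [0, 0, 0.0648, 0, 0, 0, 0], [0, 0, 0.0648, 0, 0, 0, 0], [0, 0, 0.0648, 0, 0, 0, 0], [0, 0, 0.0648, 0, 0, 0, 0], [0, 0, 0.0648, 0, 0, 0, 0], [0, 0, 0.0648, 0, 0, 0, 0], [0, 0, 0.0648, 0, 0, 0, 0], [0, 0, 0.0648, 0, 0, 0, 0], [0, 0, 0, 0.083, 0.0358, 0, 0], [0, 0, 0, 0.083, 0.0358, 0, 0], [0, 0, 0, 0.083, 0.0358, 0, 0], [0, 0, 0, 0.083, 0.0358, 0, 0], [0, 0, 0, 0.083, 0.0358, 0, 0], [0, 0, 0, 0.083, 0.0358, 0, 0], [0, 0, 0, 0.083, 0.0358, 0, 0], [0, 0, 0, 0.083, 0.0358, 0, 0]]])

```text
clock: 6.2
position: [0.594, -0.1143, 0.1023]
ee_rot: [0.783, 0.621, 0.0, 0.0]
ft_force: [0.2, -0.4, -0.2]
grip_width: 0.392
grasp_force: 39.9
```

send_rows(plan=[[[0, 0, 0, 0, 0, 0, 0], [0, 0, 0, 0, 0, 0, 0], [0, 0, 0, 0, 0, 0, 0]]])

```text
clock: 6.45
position: [0.5931, -0.1157, 0.1018]
ee_rot: [0.784, 0.621, -0.0, 0.0]
ft_force: [-0.0, -0.3, -1.3]
grip_width: 0.39
grasp_force: 39.9
```

```bash
python3 - <<'E'
from h import *
pose(wsnap("w2"))
a=cv2.imread("pics/w2.png")
s=optics.camera("scene")[:,:,::-1];cv2.imwrite("pics/s2.png",s)
cv2.imwrite("pics/m2.png",np.hstack([cv2.resize(a,(400,300)),cv2.resize(s[150:300,180:380],(400,300),interpolation=cv2.INTER_CUBIC)]))
E
```

```text
t 6.45 p [ 0.5931 -0.1157  0.1018] yaw x 76.82 z [ 0.0002 -0.0005 -1.    ] F [-0.0378 -0.2559 -1.2801] w 0.3903052215238252 g 39.92502272129059 q [ 0.4338  0.4382 -0.3962  1.6649  0.1878  1.0759 -0.2483]
```

View pics/m2.png

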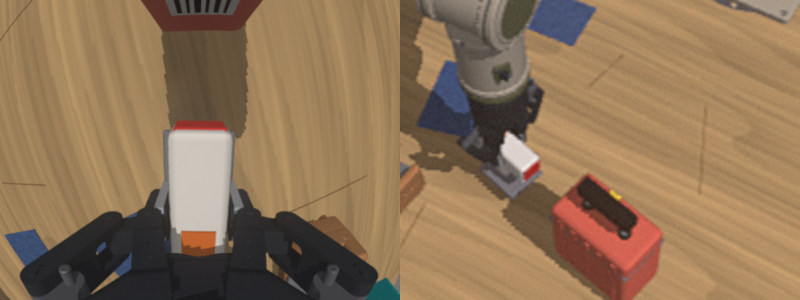

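The wrist view shows the tag's lower edge at the top centre and the held head below it, roughly lined up. I'll check the offset in numbers.

```bash
python3 - <<'E'
from h import *
im=cv2.imread("pics/w2.png");h=cv2.cvtColor(im,cv2.COLOR_BGR2HSV);H,S,V=[h[...,i].astype(int) for i in range(3)]
f=np.load("pics/w2.npz");Rt=R.from_quat(f["q"]).as_matrix();tl=lambda w:Rt.T@(w-f["p"])
# head side edges at two rows (top face z=.118)
zt=.102-.0733+.089
for r in (195,220,260,300):
    x=np.where((S[r]<70)&(V[r]>150))[0];x=x[(x>225)&(x<335)]
    print(r,x.min(),x.max(),tl(wz("w2",(x.min(),r),zt)),tl(wz("w2",(x.max(),r),zt)))
m=(S<90)&(V>70);m[45:]=0;m[:,:200]=0;m[:,380:]=0
m=cv2.morphologyEx(m.astype(np.uint8),cv2.MORPH_CLOSE,np.ones((7,7)))
c=max(blobs(m,50),key=cv2.contourArea)[:,0];print(c.min(0),c.max(0))
lo=c[c[:,1]>c[:,1].max()-2];L,Rr=lo[lo[:,0].argmin()],lo[lo[:,0].argmax()]
print(L,Rr,tl(wz("w2",L,.075)),tl(wz("w2",Rr,.075)),wz("w2",L,.075),wz("w2",Rr,.075))
r=np.where((H<5)&(S>190)&(V>120));q=(r[0]>150)&(r[0]<200);print("redwin",r[1][q].min(),r[1][q].max(),r[0][q].min(),r[0][q].max(), tl(wz("w2",(r[1][q].mean(),r[0][q].min()+4),.1)))
E
```

```text
195 235 324 [ 0.0457 -0.016  -0.0159] [ 0.0457  0.0153 -0.0159]
220 236 322 [ 0.0365 -0.016  -0.0159] [ 0.0365  0.0149 -0.0159]
260 237 320 [ 0.0208 -0.0163 -0.0159] [ 0.0208  0.0149 -0.0159]
300 239 317 [ 0.0031 -0.0164 -0.0159] [ 0.0031  0.0146 -0.0159]
[231   0] [335  21]
[239  20] [325  20] [ 0.1208 -0.0192  0.0267] [0.121  0.0211 0.0267] [0.602  0.0063 0.075 ] [ 0.6413 -0.0027  0.075 ]
redwin 244 315 179 180 [ 0.0465 -0.003   0.0018]
```

The tag is square on, 71 mm from the lens and 1.5 mm off centre. Now I'll hold it for 3 s.

send_rows(plan=[[[0, 0, 0, 0, 0, 0, 0], [0, 0, 0, 0, 0, 0, 0], [0, 0, 0, 0, 0, 0, 0], [0, 0, 0, 0, 0, 0, 0], [0, 0, 0, 0, 0, 0, 0], [0, 0, 0, 0, 0, 0, 0], [0, 0, 0, 0, 0, 0, 0], [0, 0, 0, 0, 0, 0, 0], [0, 0, 0, 0, 0, 0, 0], [0, 0, 0, 0, 0, 0, 0], [0, 0, 0, 0, 0, 0, 0], [0, 0, 0, 0, 0, 0, 0], [0, 0, 0, 0, 0, 0, 0], [0, 0, 0, 0, 0, 0, 0], [0, 0, 0, 0, 0, 0, 0], [0, 0, 0, 0, 0, 0, 0], [0, 0, 0, 0, 0, 0, 0], [0, 0, 0, 0, 0, 0, 0], [0, 0, 0, 0, 0, 0, 0], [0, 0, 0, 0, 0, 0, 0]]])

```text
clock: 8.22
position: [0.5933, -0.115, 0.1013]
ee_rot: [0.783, 0.621, -0.0, 0.0]
ft_force: [0.0, 0.2, -1.0]
grip_width: 0.39
grasp_force: 39.9
```

send_rows(plan=[[[0, 0, 0, 0, 0, 0, 0], [0, 0, 0, 0, 0, 0, 0], [0, 0, 0, 0, 0, 0, 0], [0, 0, 0, 0, 0, 0, 0], [0, 0, 0, 0, 0, 0, 0], [0, 0, 0, 0, 0, 0, 0], [0, 0, 0, 0, 0, 0, 0], [0, 0, 0, 0, 0, 0, 0], [0, 0, 0, 0, 0, 0, 0], [0, 0, 0, 0, 0, 0, 0], [0, 0, 0, 0, 0, 0, 0], [0, 0, 0, 0, 0, 0, 0], [0, 0, 0, 0, 0, 0, 0], [0, 0, 0, 0, 0, 0, 0], [0, 0, 0, 0, 0, 0, 0], [0, 0, 0, 0, 0, 0, 0], [0, 0, 0, 0, 0, 0, 0], [0, 0, 0, 0, 0, 0, 0], [0, 0, 0, 0, 0, 0, 0], [0, 0, 0, 0, 0, 0, 0]]])

```text
clock: 9.88
position: [0.5933, -0.115, 0.1013]
ee_rot: [0.783, 0.621, 0.0, 0.0]
ft_force: [0.9, 1.1, -0.1]
grip_width: 0.393
grasp_force: 39.9
```

send_rows(plan=[[[0, 0, 0, -0.083, -0.0358, 0, 0], [0, 0, 0, -0.083, -0.0358, 0, 0], [0, 0, 0, -0.083, -0.0358, 0, 0], [0, 0, 0, -0.083, -0.0358, 0, 0], [0, 0, 0, -0.083, -0.0358, 0, 0], [0, 0, 0, -0.083, -0.0358, 0, 0], [0, 0, 0, -0.083, -0.0358, 0, 0], [0, 0, 0, -0.083, -0.0358, 0, 0], [0, 0, -0.0648, 0, 0, 0, 0], [0, 0, -0.0648, 0, 0, 0, 0], [0, 0, -0.0648, 0, 0, 0, 0], [0, 0, -0.0648, 0, 0, 0, 0], [0, 0, -0.0648, 0, 0, 0, 0], [0, 0, -0.0648, 0, 0, 0, 0], [0, 0, -0.0648, 0, 0, 0, 0], [0, 0, -0.0648, 0, 0, 0, 0], [0, 0, -0.0648, 0, 0, 0, 0], [0, 0, 0, 0, 0, 0, 0], [0, 0, 0, 0, 0, 0, 0], [0, 0, 0, 0, 0, 0, 0]]])

```text
clock: 11.55
position: [0.5073, -0.2313, 0.1013]
ee_rot: [0.448, 0.894, -0.0, 0.0]
ft_force: [0.2, -0.1, -1.0]
grip_width: 0.394
grasp_force: 40.0
```

send_rows(plan=[[[0, 0, 0, 0, 0, 0.03, 0], [0, 0, 0, 0, 0, 0.03, 0], [0, 0, 0, 0, 0, 0.03, 0], [0, 0, 0, 0, 0, 0.025, 0], [0, 0, 0, 0, 0, 0.015, 0], [0, 0, 0, 0, 0, 0.01, 0], [0, 0, 0, 0, 0, 0, 0], [0, 0, 0, 0, 0, 0, 0], [0, 0, 0, 0, 0, 0, 0]]])

```text
clock: 12.3
position: [0.5074, -0.2313, 0.0734]
ee_rot: [0.446, 0.895, -0.0, 0.0]
ft_force: [-1.1, 1.0, 2.1]
grip_width: 0.393
grasp_force: 40.3
```

send_rows(plan=[[[0, 0, 0, 0, 0, 0, 1], [0, 0, 0, 0, 0, 0, 1], [0, 0, 0, 0, 0, 0, 1], [0, 0, 0, 0, 0, 0, 1], [0, 0, 0, 0, 0, 0, 1], [0, 0, 0, 0, 0, 0, 1], [0, 0, 0, 0, 0, 0, 1], [0, 0, 0, 0, 0, 0, 1], [0, 0, 0, 0, 0, -0.06, 1], [0, 0, 0, 0, 0, -0.12, 1], [0, 0, 0, 0, 0, -0.15, 1], [0, 0, 0, 0, 0, -0.15, 1], [0, 0, 0, 0, 0, -0.15, 1], [0, 0, 0, 0, 0, -0.15, 1], [0, 0, 0, 0, 0, -0.12, 1], [0, 0, 0, 0, 0, -0.05, 1], [0, 0, 0, 0, 0, 0, 1], [0, 0, 0, 0, 0, 0, 1]]])

```text
clock: 13.8
position: [0.5072, -0.2312, 0.2631]
ee_rot: [0.446, 0.895, -0.0, 0.0]
ft_force: [-0.0, -0.2, -0.8]
grip_width: 0.998
grasp_force: 0.0
```

```bash
python3 - <<'E'
from h import *
o=wsnap("w3");pose(o)
im=cv2.imread("pics/w3.png");h=cv2.cvtColor(im,cv2.COLOR_BGR2HSV);H,S,V=[h[...,i].astype(int) for i in range(3)]
m=((S<60)&(V>140))|((H>5)&(H<15)&(S>200));m[:,:230]=0;m[:,330:]=0;m[300:]=0
m=cv2.morphologyEx(m.astype(np.uint8),cv2.MORPH_OPEN,np.ones((5,5)))
r=cv2.minAreaRect(max(blobs(m,500),key=cv2.contourArea));print(r,np.mean([wz("w3",p,.089) for p in cv2.boxPoints(r)],0))
# move to above the grip
d=np.array([.6367,.065])-o["position"][:2];a=np.radians(76.7);print("after turn dx,dy",d@[np.cos(a),np.sin(a)],d@[np.sin(a),-np.cos(a)])
E
```

```text
t 13.8 p [ 0.5072 -0.2312  0.2631] yaw x 126.97 z [ 0.0001 -0.0002 -1.    ] F [-0.0187 -0.15   -0.7769] w 0.9983600294432303 g 0.0 q [ 0.7915  0.215  -0.5142  1.5997  0.1078  1.3551  0.9093]
((279.5, 194.0), (100.0, 35.0), 90.0) [ 0.5073 -0.2299  0.089 ]
after turn dx,dy 0.31806155868859676 0.057931160133676336
```

View pics/w3.png

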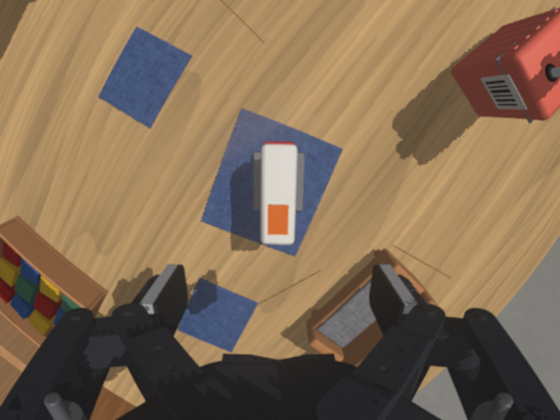

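The scanner stands upright on its mat with its head at (279,194). Moving above the case handle.

send_rows(plan=[[[0, 0, 0.065, 0, 0, 0, 1], [0, 0, 0.065, 0, 0, 0, 1], [0, 0, 0.065, 0, 0, 0, 1], [0, 0, 0.065, 0, 0, 0, 1], [0, 0, 0.065, 0, 0, 0, 1], [0, 0, 0.065, 0, 0, 0, 1], [0, 0, 0.065, 0, 0, 0, 1], [0, 0, 0.065, 0, 0, 0, 1], [0, 0, 0.065, 0, 0, 0, 1], [0, 0, 0, 0.1445, 0.0263, 0, 1], [0, 0, 0, 0.1445, 0.0263, 0, 1], [0, 0, 0, 0.1445, 0.0263, 0, 1], [0, 0, 0, 0.1445, 0.0263, 0, 1], [0, 0, 0, 0.1445, 0.0263, 0, 1], [0, 0, 0, 0.1445, 0.0263, 0, 1], [0, 0, 0, 0.1445, 0.0263, 0, 1], [0, 0, 0, 0.1445, 0.0263, 0, 1], [0, 0, 0, 0.1445, 0.0263, 0, 1], [0, 0, 0, 0.1445, 0.0263, 0, 1], [0, 0, 0, 0.1445, 0.0263, 0, 1]]])

```text
clock: 15.52
position: [0.6365, 0.0659, 0.261]
ee_rot: [0.784, 0.62, -0.001, -0.001]
ft_force: [0.0, 0.2, -0.3]
grip_width: 1.001
grasp_force: 0.0
```

send_rows(plan=[[[0, 0, 0, 0, 0, 0, 1], [0, 0, 0, 0, 0, 0, 1], [0, 0, 0, 0, 0, 0, 1]]])

```text
clock: 15.77
position: [0.6362, 0.0642, 0.2615]
ee_rot: [0.784, 0.62, -0.001, -0.001]
ft_force: [-0.1, -0.6, 0.4]
grip_width: 1.0
grasp_force: 0.0
```

```bash
python3 - <<'E'
from h import *
pose(wsnap("w4"))
E
```

```text
t 15.77 p [0.6362 0.0642 0.2615] yaw x 76.7 z [-0.0027 -0.0007 -1.    ] F [-0.0577 -0.5743  0.3961] w 0.9997185396914277 g 0.0 q [ 0.2505  0.4184 -0.5773  1.3723  0.2261  1.4193 -0.5538]
```

View pics/w4.png

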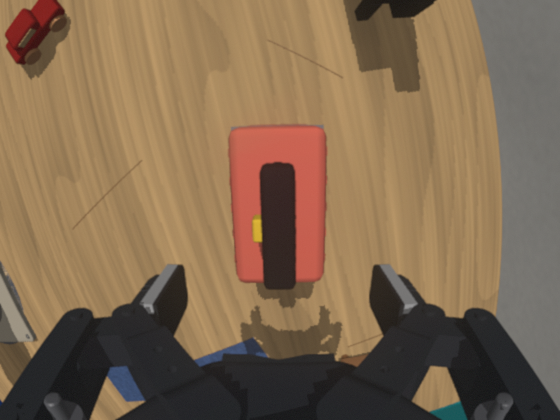

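The bar spans columns 261-296 and rows 163-289, with the yellow button at (257,230).

```bash
python3 - <<'E'
from h import *
f=np.load("pics/w4.npz");Rt=R.from_quat(f["q"]).as_matrix();tl=lambda w:(Rt.T@(w-f["p"])*1000).round(1)
for nm,p,z in (("end1",(279,163),.19),("end2",(279,288),.19),("left",(261,226),.196),("right",(296,226),.196),("button",(256,230),.185),("top-l",(266,175),.196),("bot-l",(263,280),.196),("shellL",(232,150),.143),("shellR",(326,150),.143),("shellLb",(237,270),.143),("shellRb",(324,270),.143)):print(nm,tl(wz("w4",p,z)))
E
```

```text
end1 [45.3 -0.3 71.5]
end2 [-40.8  -0.3  71.6]
left [  6.7 -11.6  65.6]
right [ 6.8 10.3 65.5]
button [  0.2 -15.5  76.6]
top-l [38.9 -8.1 65.5]
bot-l [-31.3 -10.9  65.6]
shellL [ 49.3 -35.8 118.6]
shellR [ 49.4  35.3 118.4]
shellLb [-50.5 -35.5 118.7]
shellRb [-50.4  37.8 118.5]
```

send_rows(plan=[[[0, 0, 0, 0.0075, -0.0025, 0.065, 1], [0, 0, 0, 0, 0, 0.065, 1], [0, 0, 0, 0, 0, 0.065, 1], [0, 0, 0, 0, 0, 0.065, 1], [0, 0, 0, 0, 0, 0.065, 1], [0, 0, 0, 0, 0, 0.065, 1], [0, 0, 0, 0, 0, 0, 1], [0, 0, 0, 0, 0, 0, 1], [0, 0, 0, 0, 0, 0, 0], [0, 0, 0, 0, 0, 0, 0], [0, 0, 0, 0, 0, 0, 0], [0, 0, 0, 0, 0, 0, 0], [0, 0, 0, 0, 0, 0, 0], [0, 0, 0, 0, 0, 0, 0], [0, 0, 0, 0, 0, 0, 0], [0, 0, 0, 0, 0, 0, 0], [0, 0, 0, 0, 0, 0, 0], [0, 0, 0, 0, 0, 0, 0], [0, 0, 0, 0, 0, 0, 0], [0, 0, 0, 0, 0, 0, 0]]], squeeze=45)

```text
clock: 17.48
position: [0.6369, 0.0664, 0.1858]
ee_rot: [0.784, 0.62, 0.0, 0.0]
ft_force: [-1.0, -0.6, 5.6]
grip_width: 0.246
grasp_force: 46.6
```

```bash
python3 -c "
from h import *
pose(get_obs())"
```

```text
t 17.48 p [0.6369 0.0664 0.1858] yaw x 76.7 z [ 0.001  0.    -1.   ] F [-0.9814 -0.6495  5.5956] w 0.24607534409624215 g 46.618887931108475 q [ 0.248   0.4638 -0.5685  1.4747  0.2546  1.2763 -0.5784]
```

Width is about 21 mm, so the button is flush. Pulling up.

send_rows(plan=[[[0, 0, 0, 0, 0, -0.01, 0], [0, 0, 0, 0, 0, -0.015, 0], [0, 0, 0, 0, 0, -0.015, 0], [0, 0, 0, 0, 0, -0.015, 0], [0, 0, 0, 0, 0, -0.015, 0], [0, 0, 0, 0, 0, -0.015, 0], [0, 0, 0, 0, 0, -0.015, 0], [0, 0, 0, 0, 0, -0.015, 0], [0, 0, 0, 0, 0, -0.015, 0], [0, 0, 0, 0, 0, -0.015, 0], [0, 0, 0, 0, 0, -0.015, 0], [0, 0, 0, 0, 0, -0.01, 0], [0, 0, 0, 0, 0, 0, 0]]])

```text
clock: 18.57
position: [0.6368, 0.0664, 0.2199]
ee_rot: [0.784, 0.62, 0.0, 0.0]
ft_force: [-0.5, -0.7, 0.9]
grip_width: 0.248
grasp_force: 45.7
```

```bash
python3 -c "
from h import *
pose(get_obs())"
```

```text
t 18.57 p [0.6368 0.0664 0.2199] yaw x 76.69 z [ 0.0006 -0.     -1.    ] F [-0.4729 -0.6637  0.9056] w 0.24752630838779627 g 45.725988149642944 q [ 0.2498  0.4402 -0.5739  1.4324  0.2403  1.3384 -0.568 ]
```

send_rows(plan=[[[0, 0, 0, 0, 0, -0.015, 0], [0, 0, 0, 0, 0, -0.015, 0], [0, 0, 0, 0, 0, -0.015, 0], [0, 0, 0, 0, 0, -0.015, 0], [0, 0, 0, 0, 0, -0.015, 0], [0, 0, 0, 0, 0, -0.015, 0], [0, 0, 0, 0, 0, -0.015, 0], [0, 0, 0, 0, 0, -0.015, 0], [0, 0, 0, 0, 0, -0.015, 0]]])

```text
clock: 19.32
position: [0.6366, 0.0662, 0.2464]
ee_rot: [0.784, 0.62, -0.0, -0.0]
ft_force: [1.1, -0.0, -4.6]
grip_width: 0.251
grasp_force: 45.1
```

send_rows(plan=[[[0, 0, 0, 0, 0, -0.015, 0], [0, 0, 0, 0, 0, -0.015, 0], [0, 0, 0, 0, 0, -0.015, 0], [0, 0, 0, 0, 0, -0.015, 0], [0, 0, 0, 0, 0, -0.015, 0], [0, 0, 0, 0, 0, -0.015, 0], [0, 0, 0, 0, 0, -0.01, 0], [0, 0, 0, 0, 0, -0.01, 0]]])

```text
clock: 19.98
position: [0.6366, 0.0663, 0.2685]
ee_rot: [0.784, 0.62, -0.0, 0.0]
ft_force: [0.6, 0.1, -2.7]
grip_width: 0.25
grasp_force: 45.1
```

```bash
python3 - <<'E'
from h import *
pose(wsnap("w5"))
a=cv2.imread("pics/w5.png")
s=optics.camera("scene")[:,:,::-1];t=optics.camera("top")[:,:,::-1]
cv2.imwrite("pics/m3.png",np.hstack([cv2.resize(a,(400,300)),cv2.resize(s[170:320,190:390],(400,300),interpolation=cv2.INTER_CUBIC)]))
E
```

```text
t 19.98 p [0.6366 0.0663 0.2685] yaw x 76.69 z [ 0.0001 -0.0001 -1.    ] F [ 0.6135  0.0687 -2.6928] w 0.24999364227478107 g 45.09823366999626 q [ 0.248   0.4149 -0.579   1.3623  0.2248  1.4297 -0.5557]
```

View pics/m3.png

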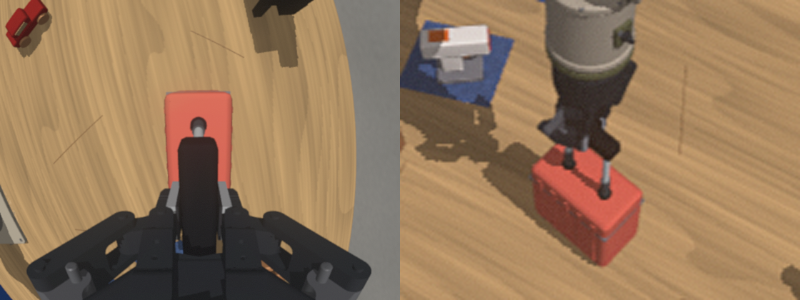

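The case stands upright with the tubes coming out, and the bar is about 83 mm up. Creeping towards the second stop.

send_rows(plan=[[[0, 0, 0, 0, 0, -0.01, 0], [0, 0, 0, 0, 0, -0.01, 0], [0, 0, 0, 0, 0, -0.01, 0], [0, 0, 0, 0, 0, -0.01, 0], [0, 0, 0, 0, 0, -0.01, 0], [0, 0, 0, 0, 0, -0.01, 0], [0, 0, 0, 0, 0, -0.005, 0], [0, 0, 0, 0, 0, 0, 0], [0, 0, 0, 0, 0, 0, 0]]])

```text
clock: 20.88
position: [0.6367, 0.0664, 0.2817]
ee_rot: [0.784, 0.62, 0.0, 0.0]
ft_force: [-0.3, 0.0, 0.1]
grip_width: 0.246
grasp_force: 45.5
```

send_rows(plan=[[[0, 0, 0, 0, 0, -0.005, 0], [0, 0, 0, 0, 0, 0, 0], [0, 0, 0, 0, 0, 0, 0]]])

```text
clock: 21.13
position: [0.6367, 0.0663, 0.2824]
ee_rot: [0.784, 0.62, 0.0, 0.0]
ft_force: [0.9, -0.1, -1.5]
grip_width: 0.248
grasp_force: 45.3
```

send_rows(plan=[[[0, 0, 0, 0, 0, -0.005, 0], [0, 0, 0, 0, 0, -0.005, 0], [0, 0, 0, 0, 0, 0, 0], [0, 0, 0, 0, 0, 0, 0]]])

```text
clock: 21.47
position: [0.6366, 0.0664, 0.2844]
ee_rot: [0.784, 0.62, 0.0, 0.0]
ft_force: [-0.1, -0.2, -2.4]
grip_width: 0.247
grasp_force: 45.3
```

send_rows(plan=[[[0, 0, 0, 0, 0, -0.005, 0], [0, 0, 0, 0, 0, 0, 0], [0, 0, 0, 0, 0, 0, 0]]])

```text
clock: 21.72
position: [0.6367, 0.0663, 0.2854]
ee_rot: [0.784, 0.62, 0.0, 0.0]
ft_force: [0.9, 0.4, -2.7]
grip_width: 0.251
grasp_force: 45.3
```

send_rows(plan=[[[0, 0, 0, 0, 0, -0.003, 0], [0, 0, 0, 0, 0, 0, 0], [0, 0, 0, 0, 0, 0, 0]]])

```text
clock: 21.97
position: [0.6367, 0.0663, 0.286]
ee_rot: [0.784, 0.62, 0.0, 0.0]
ft_force: [-0.0, 0.7, -2.5]
grip_width: 0.247
grasp_force: 45.2
```

send_rows(plan=[[[0, 0, 0, 0, 0, -0.003, 0], [0, 0, 0, 0, 0, 0, 0], [0, 0, 0, 0, 0, 0, 0]]])

```text
clock: 22.22
position: [0.6365, 0.0663, 0.2861]
ee_rot: [0.784, 0.62, -0.0, -0.0]
ft_force: [2.0, 0.2, -6.7]
grip_width: 0.249
grasp_force: 44.5
```

The force has stepped up to -6.7 N with the arm stalling, so this is the second stop. I'll hold and check for drift.

send_rows(plan=[[[0, 0, 0, 0, 0, 0, 0], [0, 0, 0, 0, 0, 0, 0], [0, 0, 0, 0, 0, 0, 0], [0, 0, 0, 0, 0, 0, 0], [0, 0, 0, 0, 0, 0, 0], [0, 0, 0, 0, 0, 0, 0]]])

```text
clock: 22.72
position: [0.6365, 0.0662, 0.2862]
ee_rot: [0.784, 0.62, -0.0, -0.0]
ft_force: [0.1, 0.5, -9.9]
grip_width: 0.249
grasp_force: 44.1
```

```bash
python3 - <<'E'
from h import *
pose(wsnap("w6"));pose(get_obs())
a=cv2.imread("pics/w6.png");s=optics.camera("scene")[:,:,::-1]
cv2.imwrite("pics/m4.png",np.hstack([cv2.resize(a,(400,300)),cv2.resize(s[170:320,190:390],(400,300),interpolation=cv2.INTER_CUBIC)]))
pose(get_obs())
E
```

```text
t 22.72 p [0.6365 0.0662 0.2862] yaw x 76.69 z [-0.0007 -0.0002 -1.    ] F [ 0.1473  0.5049 -9.9118] w 0.2486320397281681 g 44.110660180449486 q [ 0.246   0.4082 -0.5802  1.3339  0.2206  1.464  -0.552 ]
t 22.77 p [0.6364 0.0663 0.2862] yaw x 76.69 z [-0.0007 -0.0002 -1.    ] F [ 0.5099  0.075  -9.3371] w 0.2469410258289007 g 44.11521032452583 q [ 0.246   0.4082 -0.5802  1.3339  0.2206  1.464  -0.552 ]
t 22.82 p [0.6364 0.0663 0.2861] yaw x 76.69 z [-0.0007 -0.0002 -1.    ] F [-0.1042 -0.6913 -9.1518] w 0.24864946025847615 g 44.12231661379337 q [ 0.246   0.4082 -0.5802  1.3339  0.2206  1.4641 -0.552 ]
```

View pics/m4.png

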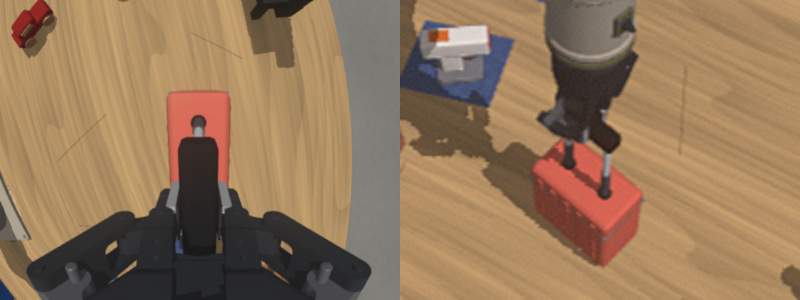

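The case is upright and the handle is at the stop, but -9 N is about the case's full weight. I'll ease down a touch.

send_rows(plan=[[[0, 0, 0, 0, 0, 0.0015, 0], [0, 0, 0, 0, 0, 0, 0], [0, 0, 0, 0, 0, 0, 0], [0, 0, 0, 0, 0, 0, 0], [0, 0, 0, 0, 0, 0, 0], [0, 0, 0, 0, 0, 0, 0]]])

```text
clock: 23.32
position: [0.6366, 0.0663, 0.2862]
ee_rot: [0.784, 0.62, -0.0, -0.0]
ft_force: [-1.4, -0.7, -9.3]
grip_width: 0.244
grasp_force: 44.2
```

```bash
python3 - <<'E'
from h import *
F=[]
for i in range(6): F.append([*get_obs()["ft_force"],get_obs()["position"][2]]); optics.camera("wrist")
print(np.array(F))
E
```

```text
[[ -1.3693  -0.7442  -9.3491   0.2862]
 [ -0.7119   0.7678  -9.1283   0.2861]
 [ -0.3927   0.413   -8.0517   0.2862]
 [ -0.3432   0.2508 -10.1062   0.2862]
 [ -0.8843  -0.1211  -8.1556   0.2861]
 [ -0.2613  -0.3192  -9.6056   0.2862]]
```

send_rows(plan=[[[0, 0, 0, 0, 0, 0.002, 0], [0, 0, 0, 0, 0, 0, 0], [0, 0, 0, 0, 0, 0, 0], [0, 0, 0, 0, 0, 0, 0], [0, 0, 0, 0, 0, 0, 0], [0, 0, 0, 0, 0, 0, 0]]])

```text
clock: 24.12
position: [0.6367, 0.0664, 0.2861]
ee_rot: [0.784, 0.62, 0.0, 0.0]
ft_force: [-0.7, -0.3, -4.7]
grip_width: 0.246
grasp_force: 44.6
```

```bash
python3 - <<'E'
from h import *
F=[]
for i in range(6): F.append([*get_obs()["ft_force"],get_obs()["position"][2]]); optics.camera("wrist")
print(np.array(F))
E
```

```text
[[-0.6759 -0.269  -4.7302  0.2861]
 [-0.997  -0.2823 -4.6638  0.2861]
 [-0.5884  0.2494 -4.285   0.2861]
 [-0.5201  0.3676 -3.8327  0.2861]
 [-1.5725 -0.0961 -3.7843  0.286 ]
 [-0.6635 -0.1027 -2.8637  0.286 ]]
```

The case's weight is on the table, the handle is at the stop and the button is squeezed. Handing in.

```bash
python3 -c "
from workcell import job
print(job.hand_in())"
```

```text
the job is handed in; nothing more can be done
None
```

I scanned the tag (about 7 cm away, held 3 s), stood the scanner back on its mat and let go, then drew the case handle to its second stop; the arm still holds it there with the button squeezed, and the job is handed in with no verdict returned.

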